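# Fit the valve knobs of an air manifold and shut its valves

## Robot

A 6-joint arm with a two-finger parallel gripper is mounted at the origin on a cart in front of the work surface, level with it; the furniture and walls round the work are solid. World frame = base frame: x ahead of the robot, y to its left, z up, the work surface at z = 0. Lengths are in mm, angles in rad, forces in N, time in s.
With the tool pointing down it reaches from about 350 to 975 mm from the base axis. Payload 7.1 kg.
Tool frame: the origin (TCP) lies at the very end of the fingers, on their centre line; the grasp point (between the pads) lies 19 mm behind it (ctrl.grasp_offset is the distance from the TCP to the grasp point, in mm); z points along the fingers, y is the line along which they close (so a half turn about z gives the same grasp; the last joint's range is limited). The gripper opens to 88 mm and grips with 3 to 60 N. Pads are 20 mm wide; open, the fingers measure 115 mm over their backs; the gripper's body (75 mm by 178 mm) begins 61 mm behind the grasp point.
Start: joints at [1.276, 0.423, 1.63, -0, 1.089, -0.019], TCP at [170.166, 601.372, 222.675] pointing down, gripper open.
Joint ranges: [-3, 3], [-0.9, 2.11], [0.09, 2.58], [-1.31, 4.45], [0.11, 2.69], [-2.54, 2.54]. Speed limits (rad/s): [2.39, 2.39, 3.01, 3.14, 3.14, 3.14].

## Interface

Orientations are given as a rotation vector (axis times angle).
In Python, from workcell import ctrl, viewer, ticket, models gives the robot as it stands.
- The arm moves only by the tool play_rows, never from a script. Its arguments are lists of equal length, an entry for each row: "dp": the shift along the world's x, y, z in mm, a list of three; "yaw": the turn about the world's z in degrees. In form: {"dp": [[tx, ty, tz], ...], "yaw": [yaw, ...]}. A call has 1 to 8 rows; each row shifts and turns the commanded pose from where the row before left it; what a row does not reach is not made up. A row lasts 1/12 s, in which the tool goes at most 41.7 mm and 7.16 degrees, less where a joint would pass 70% of its speed; a pose out of reach is approached as far as the arm can. A call is refused whole if a number of a shift passes 41.7 or a number of a turn 7.16, either way. A call with a gripper value outside its range is refused whole. "gripper" is the closure, from 0 (fully open) to 1 (shut), set as the call begins (left out, the last holds). The fingers move at their own pace and stop on an object; the grip force is fixed at half the most. Time passes only in rows, so rows that do not move let the fingers close. It gives the time, the measured TCP pose, the force, the opening and the grip force at its end, in the units of the state.
- ctrl.get_obs(): the state, without advancing time (a new reading comes with each control period).
- viewer.get_image(name): name is "scene" or "side" or "wrist"; returns a dict with "pixels" (420x560x3 uint8, red, green, blue), "range_z" (420x560 float32, mm along the optical axis (not along the pixel's ray), 0 where there is no reading), "fx", "fy", "cx", "cy" (pixels), "dist_coeffs" ([k1, k2, p1, p2, k3] as OpenCV has them; the pictures are not rectified), "T" (4x4, takes a point from camera to world coordinates); the wrist camera has in their place "hand_eye" (4x4, takes a point from camera to tool coordinates, whose origin is the TCP and whose axes are the flange's). Camera axes: x right, y up, looking along -z (the intrinsics and any distortion apply to the point x, -y, -z); pixel columns grow to the right and rows downward; lengths in mm; the calibration is good to about 2 mm. A picture is of the moment at which its call begins: read the wrist's pose just before it.
- ticket.close_job(): hands the job in; it is judged then, once.
Trained networks look in a picture, given as the dict that the camera call returned (one of the last four; its "shot" number tells which), for a name from the list of things; names that differ only in an ending like _2 or _b are one class to them, and where a whole thing is asked for, a point or a joint stands for the part that bears it (a point fixed in the world has none). Each returns a list of dicts, best first, with "conf" (0 to 1); they miss things now and then, are a little off and sometimes report something else, mostly with a low value. They report only what shows in the picture. A call takes as long as a camera call. They do not tell look-alikes from the thing itself.
- models.look_for(picture, name): "bbox" ([centre column, centre row, width, height] in pixels, round what is visible of it).
- models.landmark_of(picture, name): "location" ([column, row] in pixels: a listed point, or the origin of a listed thing).
The state is a dict: "t": time; "qpos": joint angles; "qvel": joint speeds; "joint_torque": joint torques, N m; "ee_pos": TCP position; "orientation": TCP orientation; "ft_force": force on the tool from outside, world axes, zero at the start; "moment": the same for the moment, N m; "width": finger opening in mm; "grasp_force": force on a finger pad.
Only numpy, scipy, OpenCV 4.12 (cv2) and the standard library are available. Lean on these libraries where they do the work, as an engineer would, in place of code of your own. Each camera call takes 0.05 s, during which the arm holds its last target. There are 200 camera calls.

## Task

Get the air manifold ready for use: take the grey protective caps off whichever valve spindles still wear one and leave the caps in the steel tray, push one black wing knob fully home on each of the three flat-sided spindles, and with its knob turn each valve clockwise until it is fully shut. Leave the knobs in place, never turn a spindle without its knob, and do not shove the carton, the elbow or the wrench about.

Things in the scene. Friction and masses are not known exactly. Their poses are not given: they have to be found in the camera images.
- manifold: aluminium air manifold fixed on the bench, 50 mm (x) by 290 (y, 342 with end fittings) by 40 high, with three valves on its top in a row along y, 100 apart. Origin under its centre; x from the brass outlets at its front to its back, y along it. A wall shelf overhangs the back of the bench, from about 0.5 m up
- tray: shallow open steel tray fixed on the bench, 110 mm (x) by 140 (y) by 35 high, walls and floor 3 thick. Origin: centre of its underside
- seat_1 (a point): left (+y of the manifold) valve: bare steel spindle 24 mm dia, 20 tall, one flat 4.5 from the axis, top 3.5 tapered. Point: on the axis at its foot, on the brass collar (38 dia, 50 above the bench) where a knob's underside rests when home. z up, x towards the flat, turning with the spindle. A knob goes on only with its x the same way (play about 0.2 rad, 1 mm)
- valve_1 (a joint): turn of the left spindle, rad: 0 = shut, against its stop, flat (and knob nose) towards the manifold's +x, away from the outlets; more = open, counter-clockwise from above, up to 1.5. Turns with about 0.04 N m, stays where left
- seat_2 (a point): middle valve: bare steel spindle 24 mm dia, 20 tall, one flat 4.5 from the axis, top 3.5 tapered. Point: on the axis at its foot, on the brass collar (38 dia, 50 above the bench) where a knob's underside rests when home. z up, x towards the flat, turning with the spindle. A knob goes on only with its x the same way (play about 0.2 rad, 1 mm)
- valve_2 (a joint): turn of the middle spindle, rad: 0 = shut, against its stop, flat (and knob nose) towards the manifold's +x, away from the outlets; more = open, counter-clockwise from above, up to 1.5. Turns with about 0.04 N m, stays where left
- seat_3 (a point): right (-y of the manifold) valve: bare steel spindle 24 mm dia, 20 tall, one flat 4.5 from the axis, top 3.5 tapered. Point: on the axis at its foot, on the brass collar (38 dia, 50 above the bench) where a knob's underside rests when home. z up, x towards the flat, turning with the spindle. A knob goes on only with its x the same way (play about 0.2 rad, 1 mm)
- valve_3 (a joint): turn of the right spindle, rad: 0 = shut, against its stop, flat (and knob nose) towards the manifold's +x, away from the outlets; more = open, counter-clockwise from above, up to 1.5. Turns with about 0.04 N m, stays where left
- knob_a_mid (a point): black wing knob (one of 3 alike), loose, upright, 80 g. Skirt 48 mm dia, 26 high; on it the wing to grip, 38 along x, 14 thick along y, top 56 above underside. Underside: blind bore 22 deep, 26 dia, with one flat 5.5 from the axis on the +x side; a white nose and line on top mark +x. Point: on the axis, 28 above the underside (mid height); x along the wing to the nose, z up
- knob_b_mid (a point): another wing knob, the same in every way as knob_a: this point is likewise on its axis, 28 above its underside, x towards the white nose
- knob_c_mid (a point): another wing knob, the same in every way as knob_a: this point is likewise on its axis, 28 above its underside, x towards the white nose
- cap_1_mid (a point): grey round protective cap on the left spindle (absent in some starts), 33 mm dia, 32 high, closed top, slipped loosely over the spindle by a 24 deep round bore, rim on the brass collar; pull it straight up. 20 g. Point: on its axis, half-way up
- cap_2_mid (a point): grey round protective cap on the middle spindle (absent in some starts), 33 mm dia, 32 high, closed top, slipped loosely over the spindle by a 24 deep round bore, rim on the brass collar; pull it straight up. 20 g. Point: on its axis, half-way up
- cap_3_mid (a point): grey round protective cap on the right spindle (absent in some starts), 33 mm dia, 32 high, closed top, slipped loosely over the spindle by a 24 deep round bore, rim on the brass collar; pull it straight up. 20 g. Point: on its axis, half-way up
- carton: bystander: small carton 51x75x41 mm, loose, behind the manifold; origin under its centre
- elbow: bystander: brass pipe elbow 57x56x24 mm, loose; origin under its centre
- wrench: bystander: flat open-ended wrench 32x158x8 mm, lying along its y, loose; origin under its centre
There are look-alikes about, which are no part of the job. What is shaped like the part that bears cap_3_mid but orange or pink is not meant. What is shaped like the part that bears cap_2_mid but purple or turquoise is not meant.

How it is judged (in metres and radians):
On the way:
1. a knob is home on at least one spindle whose valve is still open (((((horizontal distance between knob_a_mid and seat_1 below 0.005 m and z of knob_a_mid in the frame of seat_1 below 0.032 m and angle between knob_a_mid's own z axis and vertical below 0.1 rad and angle between the x axis of knob_a_mid and the x axis of seat_1, either way round below 0.4 rad) or (horizontal distance between knob_b_mid and seat_1 below 0.005 m and z of knob_b_mid in the frame of seat_1 below 0.032 m and angle between knob_b_mid's own z axis and vertical below 0.1 rad and angle between the x axis of knob_b_mid and the x axis of seat_1, either way round below 0.4 rad) or (horizontal distance between knob_c_mid and seat_1 below 0.005 m and z of knob_c_mid in the frame of seat_1 below 0.032 m and angle between knob_c_mid's own z axis and vertical below 0.1 rad and angle between the x axis of knob_c_mid and the x axis of seat_1, either way round below 0.4 rad)) and value of joint valve_1 above 0.3 rad) or (((horizontal distance between knob_a_mid and seat_2 below 0.005 m and z of knob_a_mid in the frame of seat_2 below 0.032 m and angle between knob_a_mid's own z axis and vertical below 0.1 rad and angle between the x axis of knob_a_mid and the x axis of seat_2, either way round below 0.4 rad) or (horizontal distance between knob_b_mid and seat_2 below 0.005 m and z of knob_b_mid in the frame of seat_2 below 0.032 m and angle between knob_b_mid's own z axis and vertical below 0.1 rad and angle between the x axis of knob_b_mid and the x axis of seat_2, either way round below 0.4 rad) or (horizontal distance between knob_c_mid and seat_2 below 0.005 m and z of knob_c_mid in the frame of seat_2 below 0.032 m and angle between knob_c_mid's own z axis and vertical below 0.1 rad and angle between the x axis of knob_c_mid and the x axis of seat_2, either way round below 0.4 rad)) and value of joint valve_2 above 0.3 rad) or (((horizontal distance between knob_a_mid and seat_3 below 0.005 m and z of knob_a_mid in the frame of seat_3 below 0.032 m and angle between knob_a_mid's own z axis and vertical below 0.1 rad and angle between the x axis of knob_a_mid and the x axis of seat_3, either way round below 0.4 rad) or (horizontal distance between knob_b_mid and seat_3 below 0.005 m and z of knob_b_mid in the frame of seat_3 below 0.032 m and angle between knob_b_mid's own z axis and vertical below 0.1 rad and angle between the x axis of knob_b_mid and the x axis of seat_3, either way round below 0.4 rad) or (horizontal distance between knob_c_mid and seat_3 below 0.005 m and z of knob_c_mid in the frame of seat_3 below 0.032 m and angle between knob_c_mid's own z axis and vertical below 0.1 rad and angle between the x axis of knob_c_mid and the x axis of seat_3, either way round below 0.4 rad)) and value of joint valve_3 above 0.3 rad))), for 0.1 s.
At the end, for the whole second after the job is handed in: On each of the three spindles a knob is fully home (underside within 4 mm of the collar, within 5 mm of the axis, upright, keyed on the flat), every valve is shut (joint below 0.15 rad), and every cap that was there lies in the tray; all at rest (((horizontal distance between knob_a_mid and seat_1 below 0.005 m and z of knob_a_mid in the frame of seat_1 below 0.032 m and angle between knob_a_mid's own z axis and vertical below 0.1 rad and angle between the x axis of knob_a_mid and the x axis of seat_1, either way round below 0.4 rad) or (horizontal distance between knob_b_mid and seat_1 below 0.005 m and z of knob_b_mid in the frame of seat_1 below 0.032 m and angle between knob_b_mid's own z axis and vertical below 0.1 rad and angle between the x axis of knob_b_mid and the x axis of seat_1, either way round below 0.4 rad) or (horizontal distance between knob_c_mid and seat_1 below 0.005 m and z of knob_c_mid in the frame of seat_1 below 0.032 m and angle between knob_c_mid's own z axis and vertical below 0.1 rad and angle between the x axis of knob_c_mid and the x axis of seat_1, either way round below 0.4 rad)) and ((horizontal distance between knob_a_mid and seat_2 below 0.005 m and z of knob_a_mid in the frame of seat_2 below 0.032 m and angle between knob_a_mid's own z axis and vertical below 0.1 rad and angle between the x axis of knob_a_mid and the x axis of seat_2, either way round below 0.4 rad) or (horizontal distance between knob_b_mid and seat_2 below 0.005 m and z of knob_b_mid in the frame of seat_2 below 0.032 m and angle between knob_b_mid's own z axis and vertical below 0.1 rad and angle between the x axis of knob_b_mid and the x axis of seat_2, either way round below 0.4 rad) or (horizontal distance between knob_c_mid and seat_2 below 0.005 m and z of knob_c_mid in the frame of seat_2 below 0.032 m and angle between knob_c_mid's own z axis and vertical below 0.1 rad and angle between the x axis of knob_c_mid and the x axis of seat_2, either way round below 0.4 rad)) and ((horizontal distance between knob_a_mid and seat_3 below 0.005 m and z of knob_a_mid in the frame of seat_3 below 0.032 m and angle between knob_a_mid's own z axis and vertical below 0.1 rad and angle between the x axis of knob_a_mid and the x axis of seat_3, either way round below 0.4 rad) or (horizontal distance between knob_b_mid and seat_3 below 0.005 m and z of knob_b_mid in the frame of seat_3 below 0.032 m and angle between knob_b_mid's own z axis and vertical below 0.1 rad and angle between the x axis of knob_b_mid and the x axis of seat_3, either way round below 0.4 rad) or (horizontal distance between knob_c_mid and seat_3 below 0.005 m and z of knob_c_mid in the frame of seat_3 below 0.032 m and angle between knob_c_mid's own z axis and vertical below 0.1 rad and angle between the x axis of knob_c_mid and the x axis of seat_3, either way round below 0.4 rad)) and value of joint each of valve_1, valve_2, valve_3 below 0.15 rad and x of cap_1_mid in the frame of tray between -0.053 and 0.053 m and y of cap_1_mid in the frame of tray between -0.068 and 0.068 m and height (world z) of each of cap_1_mid, cap_2_mid, cap_3_mid below 0.06 m and linear speed of each of cap_1, cap_2, cap_3, knob_a, knob_b, knob_c below 0.02 m/s and x of cap_2_mid in the frame of tray between -0.053 and 0.053 m and y of cap_2_mid in the frame of tray between -0.068 and 0.068 m and x of cap_3_mid in the frame of tray between -0.053 and 0.053 m and y of cap_3_mid in the frame of tray between -0.068 and 0.068 m); the robot touches nothing.
It fails at once if the carton, the elbow or the wrench is shoved more than 4 cm (distance of any of carton, elbow, wrench from where it was at the start of the episode above 0.04 m).
It fails at once if the left valve is turned shut with no knob on its spindle (value of joint valve_1 between 0.15 and 0.45 rad and velocity of joint valve_1 below -0.05 rad/s and distance between each of knob_a_mid, knob_b_mid, knob_c_mid and seat_1 above 0.055 m).
It fails at once if the middle valve is turned shut with no knob on its spindle (value of joint valve_2 between 0.15 and 0.45 rad and velocity of joint valve_2 below -0.05 rad/s and distance between each of knob_a_mid, knob_b_mid, knob_c_mid and seat_2 above 0.055 m).
It fails at once if the right valve is turned shut with no knob on its spindle (value of joint valve_3 between 0.15 and 0.45 rad and velocity of joint valve_3 below -0.05 rad/s and distance between each of knob_a_mid, knob_b_mid, knob_c_mid and seat_3 above 0.055 m).
Of cap_1, cap_2, cap_3 only 1 to 3 are there at a start; the rules pass over those that are not, and their reading is None.
At some moment in a run one of knob_a, knob_b, knob_c may be knocked a few centimetres aside while the robot is not near it.
It also fails if it takes over 210 s, if anything falls off the work surface, if the arm or the gripper's body presses on something with over 40 N, if the wrist force passes 120 N, or if a joint passes its speed limit or range.

## Working session

There is one attempt and no reset: what is moved stays moved. The work goes in short steps, Python scripts to look and compute and a tool call to move; the robot and the scene stay as the last step left them, time stands still between calls to the robot, and variables do not carry over. Pictures are saved under pics/ and viewed, at most 14 in all, crops included, and the job is handed in when it is done.

Besides the shell and the picture viewer there is one more tool, called after ">>>" as name(argument=value, ...), one argument or row to a line, values as JSON. play_rows: Moves the arm, as the interface text tells. Its arguments: {"type":"object","properties":{"dp":{"type":"array"},"yaw":{"type":"array"},"gripper":{"type":"number"}},"required":["dp","yaw"]}

```bash
mkdir -p pics
cat > h.py <<'E'
import numpy as np, cv2
from scipy.spatial.transform import Rotation as R
from workcell import ctrl, viewer, ticket, models
def shot(n):
    o=ctrl.get_obs(); p=viewer.get_image(n)
    if 'T' not in p or p.get('T') is None:
        T=np.eye(4); T[:3,:3]=R.from_rotvec(o['orientation']).as_matrix(); T[:3,3]=o['ee_pos']
        p['TT']=T@np.array(p['hand_eye'])
    else: p['TT']=np.array(p['T'])
    p['K']=np.array([[p['fx'],0,p['cx']],[0,p['fy'],p['cy']],[0,0,1.]]); p['D']=np.array(p['dist_coeffs'],float)
    return p
def save(p,f,box=None,s=1):
    im=p['pixels'][:,:,::-1]
    if box: im=im[box[1]:box[3],box[0]:box[2]]
    if s!=1: im=cv2.resize(im,None,fx=s,fy=s,interpolation=cv2.INTER_CUBIC)
    cv2.imwrite('pics/'+f,im)
def rays(p,uv):
    u=cv2.undistortPoints(np.array(uv,float).reshape(-1,1,2),p['K'],p['D'])[:,0]
    return np.c_[u[:,0],-u[:,1],-np.ones(len(u))]
def atz(p,uv,z):  # intersect ray with world plane z
    d=rays(p,uv)@p['TT'][:3,:3].T; c=p['TT'][:3,3]
    return c+d*((z-c[2])/d[:,2])[:,None]
def depth(p,uv):
    uv=np.array(uv,float).reshape(-1,2); i=np.round(uv).astype(int)
    z=p['range_z'][i[:,1],i[:,0]]
    return (rays(p,uv)*z[:,None])@p['TT'][:3,:3].T+p['TT'][:3,3]
def proj(p,P):
    T=np.linalg.inv(p['TT']); c=np.array(P,float).reshape(-1,3)@T[:3,:3].T+T[:3,3]
    return cv2.projectPoints(c*[1,-1,-1],np.zeros(3),np.zeros(3),p['K'],p['D'])[0][:,0]
def cloud(p):
    v,u=np.mgrid[:420,:560]; return depth(p,np.c_[u.ravel(),v.ravel()]).reshape(420,560,3)
E
python3 - <<'E'
from h import *
np.set_printoptions(precision=1,suppress=True)
for n in ['scene','side','wrist']:
    p=shot(n); save(p,n+'0.png'); print(n,p['TT'][:3,3],p['TT'][:3,2])
    for m in ['manifold','tray','knob_a_mid','cap_1_mid','seat_1','carton','elbow','wrench']:
        for d in models.landmark_of(p,m)[:6]: 
            if d['conf']>.2: print(m,np.array(d['location']),round(d['conf'],2),depth(p,d['location'])[0])
E
```

```text
scene [-445.5 -921.7  816.1] [-0.6 -0.6  0.5]
manifold [269.3 220.6] 0.74 [474.1  -8.8  21.4]
tray [195.3 182.6] 0.69 [490.8 401.6   1.5]
knob_a_mid [380.3 272.7] 0.74 [ 495.6 -412.4   24.4]
seat_1 [252.3 196.2] 0.47 [513.  111.6  48.4]
carton [294.8 211.6] 0.92 [498.  -94.6  81.2]
elbow [237.2 192.1] 0.63 [558.  240.8  -2.2]
wrench [378.9 260.1] 0.77 [ 563.5 -365.3    6.8]
side [  265.5 -1115.8   918.2] [-0.1 -0.8  0.6]
manifold [301.3 218.3] 0.6 [486.7 -90.7  79.9]
tray [274. 145.] 0.65 [500.4 397.2   3.5]
knob_a_mid [340.7 327.1] 0.57 [ 498.  -422.6   52.5]
seat_1 [296.3 182.8] 0.52 [514.3 103.9  50.5]
carton [340.1 219.2] 0.73 [602.1 -42.7  20.1]
elbow [339.2 330.6] 0.66 [ 493.6 -427.9   48.8]
elbow [307.2 163.9] 0.64 [575.9 238.1  20. ]
elbow [297.7 193.8] 0.28 [499.3  12.5  79.7]
wrench [361.8 312.5] 0.7 [ 565.8 -358.1   10. ]
wrist [ 99.9 621.7 383.6] [-0.3  0.1  1. ]
```

View pics/scene0.png

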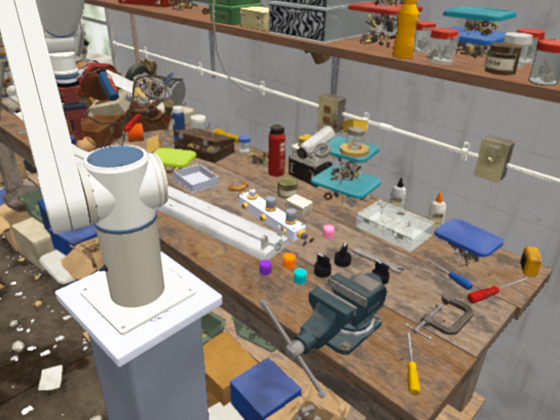

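View pics/side0.png

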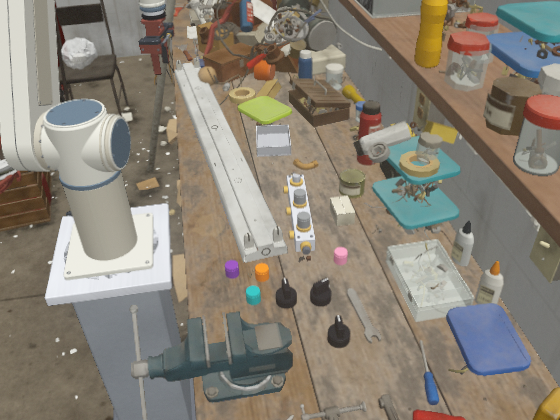

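The side view shows the manifold at about (300,215), the tray at (272,140) and knobs at (286,295), (320,292), (339,335). Purple, orange, turquoise and pink decoy caps lie loose on the bench.

Run:
```python
from h import *
np.set_printoptions(precision=1,suppress=True)
p=shot('side'); save(p,'s1.png',(250,110,370,350),2.5)
for n,uv in dict(k1=(286,298),k2=(319,296),k3=(338,336),cap1=(296,178),mid=(299,194),r=(304,217),rail=(230,190),railend=(265,245),tray=(272,140),vise=(250,340),vise2=(230,325),purple=(232,268),pink=(341,254),jar=(350,185),can=(370,120)).items(): print(n,depth(p,uv)[0])
C=cloud(p)
m=(C[...,2]>90)&(C[...,0]>200)&(C[...,0]<700)&(C[...,1]>-500)&(C[...,1]<550)
print(m.sum())
for y in range(-500,550,75):
    q=C[m&(C[...,1]>y)&(C[...,1]<y+75)]
    if len(q): print(y,q.min(0),q.max(0))
```

```text
k1 [ 407.1 -300.4   30.6]
k2 [ 481.6 -303.7   24.5]
k3 [ 491.4 -429.3   33.8]
cap1 [514.2 107.3  64.5]
mid [501.2   5.1  84. ]
r [493.7 -90.3  82.6]
rail [329.7 136.4  30.9]
railend [ 387.7 -130.2   43.9]
tray [499.8 433.1   1.9]
vise [ 308.5 -459.8  103.9]
vise2 [ 275.  -443.6  136.2]
purple [ 300.  -180.    30.3]
pink [ 564.4 -186.5   31.3]
jar [661.   71.1  43.7]
can [757.9 218.5 159.4]
12428
-500 [ 200. -500.   90.] [ 699.8 -425.1  610.9]
-425 [ 200.1 -425.    94.9] [ 699.9 -350.   623.9]
-350 [ 633.  -349.9  524.3] [ 699.7 -275.3  662.6]
-275 [ 634.  -274.7  523.2] [ 699.5 -200.2  643.2]
-200 [ 633.7 -199.8  524.4] [ 699.9 -125.   551.7]
-125 [ 633.5 -125.   193.2] [699.8 -50.  587.1]
-50 [633.6 -50.  172.3] [700.   24.8 588.4]
25 [632.8  25.  194.3] [699.5  99.5 567. ]
100 [632.5 101.  522.7] [636.7 172.6 543.3]
400 [653.1 437.3 380.9] [699.3 474.7 448.9]
475 [644.6 490.4  90. ] [682.1 548.6  95.7]
```

View pics/s1.png

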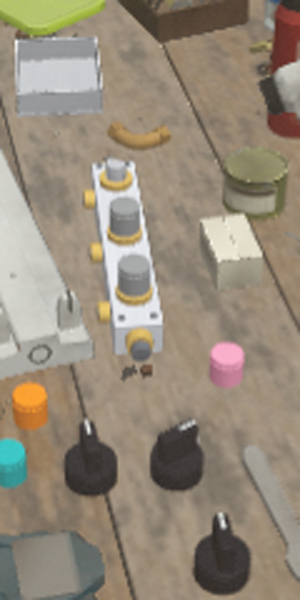

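The crop shows grey caps on the middle (124,215) and right (133,278) spindles. The left spindle at (116,170) is bare. The knob noses point roughly away from the camera. Next I'll move in for wrist views.

>>> play_rows(
  dp=[
    [18,-33,10],
    [18,-33,10],
    [18,-33,10],
    [18,-33,10],
    [18,-33,10],
    [18,-33,10],
    [18,-33,10],
    [18,-33,10],
  ],
  yaw=[0,0,0,0,0,0,0,0],
)

```text
t: 2.07
ee_pos: [314.6, 335.7, 303.3]
orientation: [0.431, 3.111, 0.001]
ft_force: [0.1, -0.2, -0.6]
width: 87.5
grasp_force: 0.0
```

>>> play_rows(
  dp=[
    [18,-33,5],
    [18,-33,5],
    [18,-33,5],
    [18,-33,5],
    [18,-33,5],
    [18,-33,0],
    [18,-33,0],
    [18,-33,0],
  ],
  yaw=[0,0,0,0,0,0,0,0],
)

```text
t: 2.73
ee_pos: [458.8, 71.5, 328.1]
orientation: [0.432, 3.111, 0.001]
ft_force: [1.1, 0.6, -0.2]
width: 87.7
grasp_force: 0.0
```

Run:
```python
from h import *
np.set_printoptions(precision=2,suppress=True)
o=ctrl.get_obs(); print(o['t'],o['ee_pos'],R.from_rotvec(o['orientation']).as_matrix(),o['qpos'],o['ft_force'])
p=shot('wrist'); save(p,'w1.png'); print(p['TT'][:3,3],p['TT'][:3,:3],p['hand_eye'])
print(proj(p,[[514,107,50],[501,5,82],[494,-90,82]]))
```

```text
2.7333 [458.77  71.53 328.13] [[-0.96  0.27  0.  ]
 [ 0.27  0.96  0.  ]
 [-0.    0.   -1.  ]] [ 0.13  0.06  1.86  0.    1.23 -1.17] [ 1.1   0.63 -0.25]
[388.27  91.84 488.99] [[ 0.27 -0.93 -0.26]
 [ 0.96  0.26  0.07]
 [ 0.   -0.27  0.96]] [[   0.      0.96    0.27   73.2 ]
 [   1.      0.     -0.      0.41]
 [  -0.      0.27   -0.96 -160.93]
 [   0.      0.      0.      1.  ]]
[[308.61 198.08]
 [222.46 218.16]
 [143.87 233.58]]
```

View pics/w1.png

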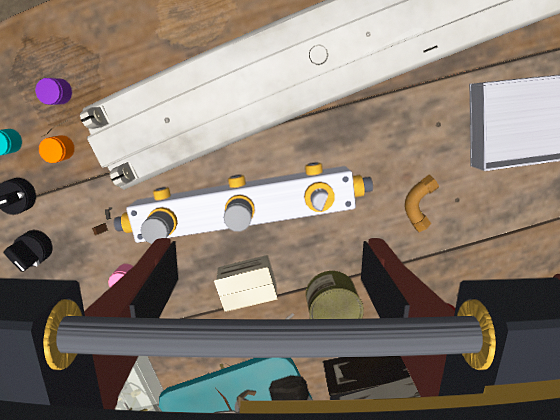

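The wrist view shows grey caps at (238,214) and (154,226), the bare spindle at (319,197), the tray at (520,125), the carton at (245,285) and the elbow at (422,203).

Run:
```python
from h import *
np.set_printoptions(precision=1,suppress=True)
p=shot('wrist'); C=cloud(p)
def blob(c,r,z0,z1):
    m=(np.hypot(C[...,0]-c[0],C[...,1]-c[1])<r)&(C[...,2]>z0)&(C[...,2]<z1)
    q=C[m]; (x,y),rad=cv2.minEnclosingCircle(q[:,:2].astype(np.float32)); print(c,m.sum(),q.mean(0),'circ',x,y,rad,'z',np.percentile(q[:,2],[5,50,95])); return m,q
blob((501,5),30,78,90); blob((494,-90),30,78,90); blob((514,107),25,64,80)
m,q=blob((514,107),30,45,55)
# manifold top
m=(C[...,2]>35)&(C[...,2]<45)&(C[...,1]>-160)&(C[...,1]<190)&(C[...,0]>450)&(C[...,0]<550)
print(cv2.minAreaRect(C[m][:,:2].astype(np.float32)))
for c,r in (((514,107),40),):
    i=proj(p,[[c[0],c[1],60]])[0]; save(p,'w1c.png',(int(i[0])-40,int(i[1])-40,int(i[0])+40,int(i[1])+40),7)
q=shot('scene');S=cloud(q)
for z0,z1 in ((28,42),(-5,10)):
    m=(S[...,2]>z0)&(S[...,2]<z1)&(S[...,1]>310)&(S[...,1]<480)&(S[...,0]>430)&(S[...,0]<570); print('tray',cv2.minAreaRect(S[m][:,:2].astype(np.float32)) if m.any() else 0)
```

```text
(501, 5) 554 [504.7  20.6  80.6] circ 505.4188232421875 21.35665512084961 16.339569091796875 z [79.2 80.6 82.1]
(494, -90) 540 [493.5 -78.   80.6] circ 494.2442626953125 -78.6969985961914 16.36701202392578 z [79.1 80.7 82. ]
(514, 107) 234 [514.2 117.2  68. ] circ 516.6233520507812 119.88113403320312 12.14515495300293 z [65.2 68.2 69.9]
(514, 107) 423 [514.  120.5  48.8] circ 516.4117431640625 119.682373046875 18.82298469543457 z [46.7 48.7 50.5]
((505.4568176269531, 21.895233154296875), (311.29864501953125, 50.73524475097656), 83.61580657958984)
tray ((497.923095703125, 408.12042236328125), (151.33578491210938, 114.76575469970703), 83.0091323852539)
tray ((500.0180358886719, 394.9857177734375), (169.60165405273438, 139.65777587890625), 89.97937774658203)
```

View pics/w1c.png

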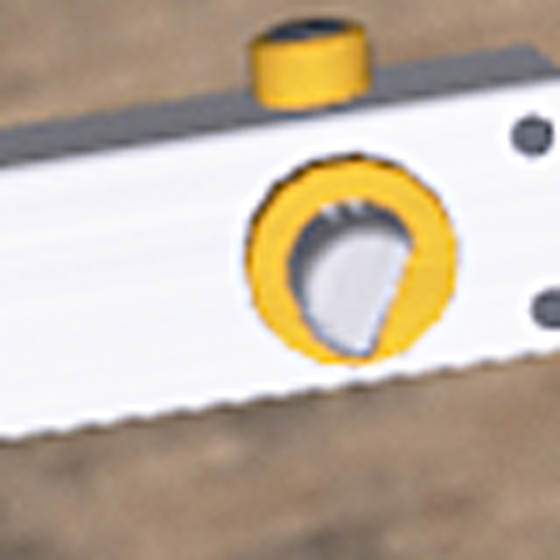

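Spindles: s1 (516.5,119.8), s2 (505.4,21.3), s3 (494.2,-78.7). Their spacing is 100, and the manifold yaw is −6.4°. The crop shows the left spindle's flat facing lower right, so its valve is about 1.07 open. I'll take the middle cap first. It is grey with its top at 82, so it isn't one of the coloured decoys.

>>> play_rows(
  dp=[
    [8,-8,-30],
    [8,-8,-35],
    [8,-8,-35],
    [8,-9,-35],
    [7,-9,-35],
    [7.6,-8.2,-35],
    [0,0,-20],
    [0,0,0],
  ],
  yaw=[2,2,2,2,1.3,0,0,0],
)

```text
t: 3.55
ee_pos: [501.6, 24.0, 98.8]
orientation: [-0.177, -3.129, 0.001]
ft_force: [-1.2, -0.5, -0.3]
width: 87.6
grasp_force: 0.0
```

>>> play_rows(
  dp=[
    [0,0,-25],
    [0,0,-21],
    [0,0,0],
  ],
  yaw=[0,0,0],
)

```text
t: 3.8
ee_pos: [503.0, 24.2, 55.2]
orientation: [-0.176, -3.133, 0.0]
ft_force: [0.1, 0.8, -0.1]
width: 87.7
grasp_force: 0.0
```

>>> play_rows(
  dp=[
    [0,0,0],
    [0,0,0],
    [0,0,0],
    [0,0,0],
    [0,0,0],
    [0,0,0],
    [0,0,0],
  ],
  yaw=[0,0,0,0,0,0,0],
  gripper=1.0,
)

```text
t: 4.38
ee_pos: [504.9, 23.1, 57.1]
orientation: [0.178, 3.136, 0.0]
ft_force: [-0.1, 0.8, -0.1]
width: 45.0
grasp_force: 0.0
```

>>> play_rows(
  dp=[
    [0,0,0],
    [0,0,0],
    [0,0,0],
    [0,0,0],
  ],
  yaw=[0,0,0,0],
)

```text
t: 4.72
ee_pos: [504.6, 21.7, 56.9]
orientation: [-0.177, -3.136, 0.003]
ft_force: [-1.7, -10.2, 5.4]
width: 32.4
grasp_force: 30.0
```

>>> play_rows(
  dp=[
    [0,0,15],
    [0,0,25],
    [0,5,35],
    [0,20,35],
    [0,38,0],
    [0,38,0],
    [0,38,0],
    [0,38,0],
  ],
  yaw=[0,0,0,0,0,0,0,0],
)

```text
t: 5.38
ee_pos: [504.5, 201.7, 167.1]
orientation: [0.179, 3.136, 0.0]
ft_force: [0.5, -0.6, -0.2]
width: 32.4
grasp_force: 30.0
```

>>> play_rows(
  dp=[
    [-4,33,0],
    [-4,33,0],
    [-4,33,0],
    [-4,33,0],
    [-4,33,0],
    [-4,33,0],
    [-4,33,0],
    [0,0,0],
  ],
  yaw=[0,0,0,0,0,0,0,0],
)

```text
t: 6.05
ee_pos: [476.0, 436.4, 166.7]
orientation: [0.173, 3.136, 0.004]
ft_force: [-0.6, 0.5, -0.9]
width: 32.5
grasp_force: 30.0
```

Run:
```python
from h import *
np.set_printoptions(precision=1,suppress=True)
p=shot('wrist'); C=cloud(p); print(ctrl.get_obs()['ee_pos'])
for z0,z1 in ((28,40),(0,8)):
    m=(C[...,2]>z0)&(C[...,2]<z1)&(C[...,1]>300)&(C[...,1]<520)&(C[...,0]>430)&(C[...,0]<575); q=C[m]; print(m.sum(),q.min(0),q.max(0),cv2.minAreaRect(q[:,:2].astype(np.float32)))
save(p,'w2.png')
```

```text
[476.  433.7 166.3]
1608 [436.1 334.4  28. ] [548.3 486.6  36. ] ((499.7017822265625, 410.28411865234375), (139.46762084960938, 111.01348114013672), 82.23539733886719)
12389 [430.1 300.    0. ] [574.2 519.9   8. ] ((498.13397216796875, 408.48333740234375), (217.08766174316406, 144.30609130859375), 87.49463653564453)
```

View pics/w2.png

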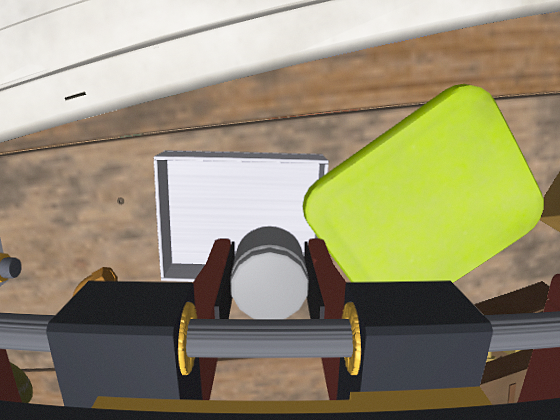

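The tray is at (499.7,410.3), and the cap is held over it at (270,275). The lime tub at (430,190) is close, so I'll check its height.

Run:
```python
from h import *
np.set_printoptions(precision=1,suppress=True)
p=shot('wrist')
print(depth(p,[(430,190),(320,200),(450,110),(380,265),(520,210),(440,270)]))
```

```text
[[480.8 555.2  60.4]
 [479.1 471.9  61.6]
 [423.1 569.7  61.6]
 [537.9 515.8  59.7]
 [505.  629.5  60.1]
 [548.1 564.4  60.4]]
```

>>> play_rows(
  dp=[
    [2,-11,-10],
    [0,-11,-30],
    [0,0,-35],
    [0,0,-35],
    [0,0,-30],
    [0,0,-12],
    [0,0,0],
  ],
  yaw=[0,0,0,0,0,0,0],
)

```text
t: 6.73
ee_pos: [477.4, 405.7, 11.7]
orientation: [-0.181, -3.132, 0.007]
ft_force: [-0.0, -1.0, -0.1]
width: 32.5
grasp_force: 30.0
```

>>> play_rows(
  dp=[
    [0,0,0],
    [0,0,0],
    [0,0,0],
  ],
  yaw=[0,0,0],
  gripper=0.45,
)

```text
t: 6.98
ee_pos: [480.0, 409.8, 16.7]
orientation: [0.179, 3.134, 0.003]
ft_force: [0.7, 1.0, -0.2]
width: 47.0
grasp_force: 0.0
```

>>> play_rows(
  dp=[
    [0,0,15],
    [0,0,35],
    [0,0,40],
    [2,-38,20],
    [2,-38,0],
    [2,-38,0],
    [2,-38,0],
    [2,-38,0],
  ],
  yaw=[0,0,0,0,0,0,0,0],
)

```text
t: 7.65
ee_pos: [489.1, 219.3, 126.6]
orientation: [0.176, 3.133, 0.002]
ft_force: [0.2, 1.0, 0.7]
width: 48.3
grasp_force: 0.0
```

>>> play_rows(
  dp=[
    [0,-41,0],
    [0,-41,0],
    [0,-41,0],
    [0,-41,0],
    [2,-41,0],
    [2,-41,0],
    [2,-41,-10],
    [0,-14,0],
  ],
  yaw=[0,0,0,0,0,0,0,0],
  gripper=0,
)

```text
t: 8.32
ee_pos: [495.3, -84.2, 115.6]
orientation: [0.182, 3.133, -0.002]
ft_force: [-0.3, -0.2, 0.6]
width: 87.4
grasp_force: 0.0
```

>>> play_rows(
  dp=[
    [0,0,-10],
    [0,0,-25],
    [0,0,-22],
    [0,0,0],
    [0,0,0],
  ],
  yaw=[0,0,0,0,0],
)

```text
t: 8.73
ee_pos: [494.2, -79.1, 57.3]
orientation: [-0.177, -3.135, -0.0]
ft_force: [1.2, -0.4, 0.6]
width: 87.7
grasp_force: 0.0
```

>>> play_rows(
  dp=[
    [0,0,0],
    [0,0,0],
    [0,0,0],
    [0,0,0],
    [0,0,0],
    [0,0,0],
    [0,0,0],
    [0,0,0],
  ],
  yaw=[0,0,0,0,0,0,0,0],
  gripper=1.0,
)

```text
t: 9.4
ee_pos: [494.7, -80.1, 57.2]
orientation: [-0.178, -3.137, -0.0]
ft_force: [0.1, -0.0, -0.2]
width: 38.0
grasp_force: 0.0
```

>>> play_rows(
  dp=[
    [0,0,0],
    [0,0,0],
    [0,0,0],
    [0,0,15],
    [0,0,25],
    [0,0,35],
    [2,38,20],
    [2,38,0],
  ],
  yaw=[0,0,0,0,0,0,0,0],
)

```text
t: 10.07
ee_pos: [501.5, -5.9, 155.7]
orientation: [0.184, 3.129, 0.0]
ft_force: [1.1, 0.3, -0.3]
width: 32.1
grasp_force: 30.0
```

>>> play_rows(
  dp=[
    [2,40,0],
    [2,40,0],
    [2,40,0],
    [2,40,0],
    [2,40,0],
    [2,40,0],
    [2,40,0],
    [2,40,0],
  ],
  yaw=[0,0,0,0,0,0,0,0],
)

```text
t: 10.73
ee_pos: [514.1, 316.7, 151.5]
orientation: [-0.178, -3.136, 0.0]
ft_force: [0.9, 1.1, -0.7]
width: 32.3
grasp_force: 30.0
```

>>> play_rows(
  dp=[
    [4,40,0],
    [4,40,0],
    [3,5,0],
    [0,0,-20],
    [0,0,-35],
    [0,0,-35],
    [0,0,0],
    [0,0,0],
  ],
  yaw=[0,0,0,0,0,0,0,0],
)

```text
t: 11.4
ee_pos: [524.2, 398.2, 59.8]
orientation: [-0.178, -3.133, 0.005]
ft_force: [0.3, 0.9, -0.7]
width: 32.3
grasp_force: 30.0
```

>>> play_rows(
  dp=[
    [0,0,-25],
    [0,0,-22],
    [0,0,0],
    [0,0,0],
  ],
  yaw=[0,0,0,0],
)

```text
t: 11.73
ee_pos: [526.2, 399.8, 16.0]
orientation: [0.179, 3.136, 0.0]
ft_force: [0.0, -0.4, -0.3]
width: 32.2
grasp_force: 30.0
```

>>> play_rows(
  dp=[
    [0,0,0],
    [0,0,0],
    [0,0,0],
  ],
  yaw=[0,0,0],
  gripper=0.45,
)

```text
t: 11.98
ee_pos: [526.7, 400.5, 16.6]
orientation: [0.178, 3.134, 0.003]
ft_force: [-0.8, -0.4, -1.0]
width: 47.4
grasp_force: 0.0
```

>>> play_rows(
  dp=[
    [0,0,15],
    [0,0,35],
    [0,0,40],
    [-10,-38,40],
    [-10,-38,40],
    [-10,-38,40],
    [-10,-38,40],
    [-5,-38,20],
  ],
  yaw=[0,0,0,0,0,0,0,0],
)

```text
t: 12.65
ee_pos: [491.3, 250.2, 247.4]
orientation: [0.176, 3.132, 0.004]
ft_force: [1.1, -0.1, 0.2]
width: 48.1
grasp_force: 0.0
```

>>> play_rows(
  dp=[
    [0,-40,0],
    [0,-40,0],
    [0,-40,0],
    [0,-40,0],
    [0,-40,0],
    [0,0,0],
    [0,0,0],
  ],
  yaw=[0,0,0,0,0,0,0],
  gripper=0,
)

```text
t: 13.23
ee_pos: [491.2, 48.4, 244.3]
orientation: [0.185, 3.134, 0.001]
ft_force: [-0.3, -0.2, -0.5]
width: 87.8
grasp_force: 0.0
```

Run:
```python
from h import *
np.set_printoptions(precision=1,suppress=True)
o=ctrl.get_obs(); print(o['t'],o['ee_pos'])
p=shot('wrist')
S=[(516.5,119.8),(505.4,20.8),(494.2,-78.7)]
t=[]
for c in S:
    i=proj(p,[[*c,65]])[0]; print(i); a=int(i[0])-32;b=int(i[1])-32
    im=p['pixels'][b:b+64,a:a+64,::-1]; t.append(cv2.resize(im,(264,264),interpolation=cv2.INTER_CUBIC)); print(a,b)
cv2.imwrite('pics/sp.png',np.hstack(t))
np.savez('last.npz',TT=p['TT'],K=p['K'],D=p['D'])
q=shot('side'); C=cloud(q)
m=(C[...,1]<-200)&(C[...,1]>-480)&(C[...,0]>350)&(C[...,0]<600)&(C[...,2]>15)&(q['pixels'].max(-1)<70)
n,l,s,c=cv2.connectedComponentsWithStats(m.astype(np.uint8))
for k in range(1,n):
    if s[k,4]>80:
        w=C[l==k]; t=w[w[:,2]>40]; print(c[k],s[k,4],w.mean(0),t.mean(0) if len(t) else 0)
```

```text
13.2333 [491.2  48.4 244.3]
[346.3 197.4]
314 165
[241. 198.]
208 166
[136.4 198.7]
104 166
[285.4 294.5] 301 [ 407.6 -290.4   31.4] [ 408.2 -291.3   51.1]
[320.4 292. ] 321 [ 485.1 -301.2   34. ] [ 484.6 -297.6   50. ]
[338.3 332.6] 364 [ 494.5 -419.8   32.6] [ 496.3 -420.8   51.4]
```

View pics/sp.png

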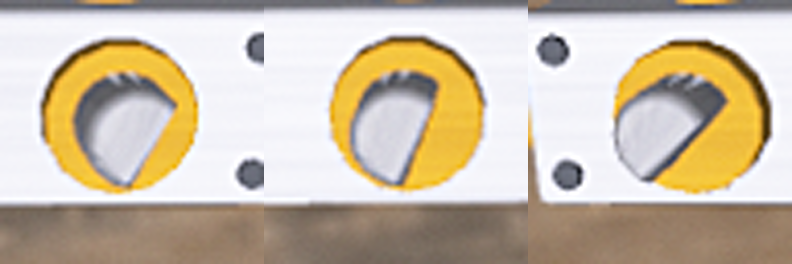

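Run:
```python
from h import *
f=np.load('last.npz'); p={k:f[k] for k in f}
for (a,b),l,c in zip([(314,165),(208,166),(104,166)],[[(176,106),(127,187)],[(172,92),(139,184)],[(196,98),(120,180)]],[(516.5,119.8),(505.4,20.8),(494.2,-78.7)]):
    q=atz(p,np.array(l)/4.125+[a,b],68)[:,:2]; d=q[1]-q[0]; n=np.array([-d[1],d[0]]); n/=np.linalg.norm(n); 
    n*=np.sign(n[1]) ; print(q.round(1).tolist(),'flat ang',np.degrees(np.arctan2(n[1],n[0])),'rel',np.degrees(np.arctan2(n[1],n[0]))+6.4,'dist',(q.mean(0)-c)@n)
```

```text
[[510.3, 129.4], [528.1, 117.0]] flat ang 55.34688934806028 rel 61.74688934806028 dist 4.344353019896156
[[496.3, 30.5], [516.9, 20.1]] flat ang 63.29817631171068 rel 69.69817631171068 dist 4.553978945754246
[[486.8, -61.3], [503.8, -83.1]] flat ang 38.032666272856915 rel 44.43266627285691 dist 4.865919047878941
```

Flat offsets come out near 4.5, which confirms the fits. The flat world angles are 55°, 63° and 38°. Next I'll look at the knobs from above.

>>> play_rows(
  dp=[
    [-5,-39,0],
    [-5,-39,0],
    [-5,-39,0],
    [-5,-39,0],
    [-5,-39,0],
    [-5,-39,0],
    [-5,-39,0],
    [-5,-39,0],
  ],
  yaw=[0,0,0,0,0,0,0,0],
)

```text
t: 14.0
ee_pos: [451.7, -262.1, 243.2]
orientation: [0.174, 3.136, 0.0]
ft_force: [0.5, -0.1, -0.0]
width: 87.9
grasp_force: 0.0
```

>>> play_rows(
  dp=[
    [0,-39,0],
    [0,-30,0],
    [0,0,0],
    [0,0,0],
  ],
  yaw=[0,0,0,0],
)

```text
t: 14.33
ee_pos: [451.9, -330.6, 242.7]
orientation: [0.179, 3.137, 0.001]
ft_force: [-0.0, 0.8, 0.1]
width: 87.6
grasp_force: 0.0
```

```bash
cat > knobs.py <<'E'
from h import *
np.set_printoptions(precision=1,suppress=True)
o=ctrl.get_obs(); print(o['t'],o['ee_pos'],o['qpos'])
p=shot('wrist'); C=cloud(p)
px=p['pixels'].astype(int)
def meas(c,zb=0):
    near=np.hypot(C[...,0]-c[0],C[...,1]-c[1])<45
    m=near&(C[...,2]>zb+50)&(C[...,2]<zb+62)
    q=C[m][:,:2].astype(np.float32)
    if len(q)<20: print(c,'few',len(q)); return
    (x,y),(w,h),a=cv2.minAreaRect(q)
    b=(px.min(-1)>110)&m
    d=np.cov(q.T); e=np.linalg.eigh(d)[1][:,1]
    wc=C[b][:,:2].mean(0) if b.any() else None
    # nose marks: white fraction centroid
    if wc is not None and (wc-[x,y])@e<0: e=-e
    s=near&(C[...,2]>zb+20)&(C[...,2]<zb+30)
    sc=cv2.minEnclosingCircle(C[s][:,:2].astype(np.float32)) if s.any() else None
    print('wing',m.sum(),(round(x,1),round(y,1)),(round(w),round(h)),'x-ang',np.degrees(np.arctan2(e[1],e[0])).round(1),'white',b.sum(),wc,'skirt',np.array([*sc[0],sc[1]]) if sc else 0)
E
python3 - <<'E'
from knobs import *
for c in [(408,-291),(485,-298),(496,-421)]: meas(c); print(proj(p,[[*c,56]]))
save(p,'k.png',None,1.4)
m=(C[...,2]>70); 
if m.any(): print('tall',C[m].min(0),C[m].max(0))
E
```

```text
14.3333 [ 451.9 -330.6  242.7] [-0.7  0.3  1.8  0.   1.1 -2.1]
wing 623 (410.9, -280.3) (14, 38) x-ang 90.6 white 69 [ 410.6 -270.3] skirt [ 410.6 -280.5   24.2]
[[305.6 127.5]]
wing 499 (488.0, -289.8) (38, 14) x-ang 20.8 white 62 [ 497.2 -286.1] skirt [ 487.5 -289.7   23.6]
[[305.5 208.2]]
wing 511 (497.9, -409.8) (38, 14) x-ang 85.1 white 59 [ 499.6 -400.5] skirt [ 497.9 -409.8   24.1]
[[183.  232.2]]
tall [ 284.2 -512.2   70. ] [499.3 -73.3 403.6]
```

View pics/k.png

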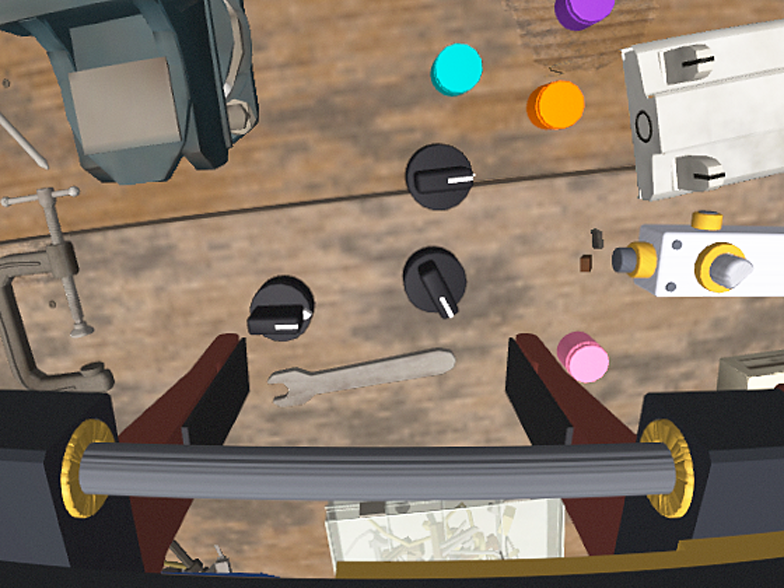

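The knobs are at (411,−280) nose 90°, (488,−290) nose 21° and (498,−410) nose 85°. Wing and skirt sizes match what was given. K1 goes to s1. I'll approach with the gripper half closed so it clears the turquoise decoy.

>>> play_rows(
  dp=[
    [-5,6,-15],
    [-5,6,-15],
    [-5,6,-15],
    [-5,6,-15],
    [-5,6,-15],
    [-5,6,-15],
    [-5,7,-15],
    [-5.9,7.2,-15],
  ],
  yaw=[-7,-7,-7,-7,-7,-7,-7,-7],
  gripper=0.5,
)

```text
t: 15.05
ee_pos: [410.6, -278.0, 122.5]
orientation: [1.634, 2.683, 0.0]
ft_force: [0.3, 1.0, -0.3]
width: 44.7
grasp_force: 0.0
```

>>> play_rows(
  dp=[
    [0,0,-15],
    [0,0,-15],
    [0,0,-15],
    [0,0,-10],
    [0,0,0],
    [0,0,0],
  ],
  yaw=[-7,-7,-7,-6,0,0],
)

```text
t: 15.55
ee_pos: [410.4, -278.8, 67.7]
orientation: [-2.205, -2.236, 0.0]
ft_force: [0.9, -0.1, 0.1]
width: 44.1
grasp_force: 0.0
```

```bash
cat > st.py <<'E'
from h import *
o=ctrl.get_obs(); M=R.from_rotvec(o['orientation']).as_matrix()
print(round(o['t'],2),np.round(o['ee_pos'],1),'toolY',np.degrees(np.arctan2(M[1,1],M[0,1])).round(1),'tilt',np.degrees(np.arccos(-M[2,2])).round(2),np.round(o['qpos'],2),'w',round(o['width'],1),'F',np.round(o['ft_force'],1),'M',np.round(o['moment'],2))
E
python3 st.py
```

```text
15.55 [ 410.4 -278.8   67.7] toolY 0.8 tilt 0.08 [-0.62  0.49  2.    0.    0.65 -0.64] w 44.1 F [ 0.9 -0.1  0.1] M [-0.06  0.07 -0.03]
```

>>> play_rows(
  dp=[
    [0,-1.5,-12],
    [0,0,-15],
    [0,0,-10],
    [0,0,0],
    [0,0,0],
  ],
  yaw=[0,0,0,0,0],
)

```text
t: 15.97
ee_pos: [409.9, -281.8, 30.4]
orientation: [-2.21, -2.231, 0.0]
ft_force: [-0.4, -0.2, -0.2]
width: 43.8
grasp_force: 0.0
```

>>> play_rows(
  dp=[
    [0,0,0],
    [0,0,0],
    [0,0,0],
    [0,0,0],
    [0,0,0],
    [0,0,0],
    [0,0,0],
  ],
  yaw=[0,0,0,0,0,0,0],
  gripper=1.0,
)

```text
t: 16.55
ee_pos: [410.3, -282.3, 31.1]
orientation: [2.211, 2.231, 0.0]
ft_force: [-1.0, -0.3, 4.6]
width: 14.1
grasp_force: 30.0
```

```bash
python3 st.py
```

```text
16.55 [ 410.3 -282.3   31.1] toolY 0.5 tilt 0.03 [-0.63  0.56  2.01 -0.    0.58 -0.64] w 14.1 F [-1.  -0.3  4.6] M [-0.05  0.15  0.03]
```

>>> play_rows(
  dp=[
    [0,0,15],
    [0,0,30],
    [0,0,35],
    [10,37,30],
    [10,37,0],
    [10,37,0],
    [10,37,0],
    [10,37,0],
  ],
  yaw=[0,0,0,-5,-5,-5,-5,-5],
)

```text
t: 17.22
ee_pos: [458.7, -100.9, 136.7]
orientation: [2.646, 1.693, 0.001]
ft_force: [0.1, -0.0, -1.6]
width: 13.9
grasp_force: 30.0
```

>>> play_rows(
  dp=[
    [10,37,0],
    [10,37,0],
    [10,37,0],
    [10,37,0],
    [10,37,0],
    [6,31,0],
    [0,0,0],
    [0,0,0],
  ],
  yaw=[-5,-5.3,0,0,0,0,0,0],
)

```text
t: 17.88
ee_pos: [514.5, 115.0, 136.1]
orientation: [-2.782, -1.46, 0.001]
ft_force: [-0.1, -0.5, -1.3]
width: 14.1
grasp_force: 30.0
```

```bash
cat > hand.py <<'E'
from knobs import *
import sys
M=R.from_rotvec(o['orientation']).as_matrix(); t=np.array(o['ee_pos'])
L=(C-t)@M  # tool coords
def at(lo,hi,r=60): 
    m=(-L[...,2]>lo)&(-L[...,2]<hi)&(np.hypot(L[...,0],L[...,1])<r); return L[m]
import os
zb=float(sys.argv[1])  # TCP height over underside
q=at(26-zb-6,26-zb+3,30)
print('toolY',np.degrees(np.arctan2(M[1,1],M[0,1])),'skirt n',len(q))
c,r=cv2.minEnclosingCircle(q[:,:2].astype(np.float32)); print('circ tool xy',c,r,'skirt z',np.median(-q[:,2]),'world',t+M@np.array([*c,0]))
save(p,sys.argv[2],None)
E
python3 hand.py 31 h1.png; python3 st.py
```

```text
17.8833 [514.5 115.  136.1] [ 0.2  0.4  1.9 -0.   0.8  0.8]
toolY -34.61090616418271 skirt n 2274
circ tool xy (3.248035430908203, -0.0517248809337616) 23.674142837524414 skirt z -6.390658805695688 world [516.3 117.7 136.1]
17.93 [514.1 113.8 136.1] toolY -34.7 tilt 0.06 [ 0.2   0.4   1.91 -0.    0.83  0.8 ] w 13.9 F [ 0.9  0.  -0.9] M [-0.06  0.12  0.03]
```

View pics/h1.png

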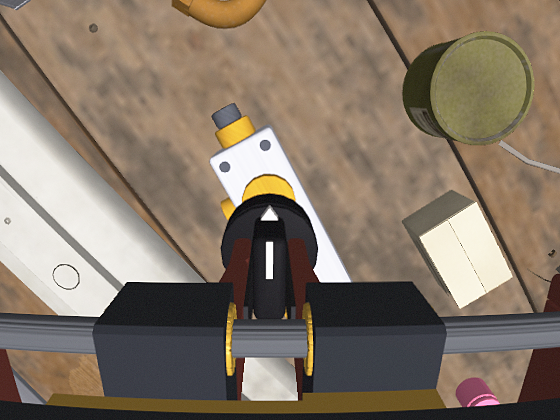

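The knob is held with its nose forward, up the image at (269,215). Position readings carry about 1 mm of noise. I'll back off 45 mm so the spindle and the held knob show in one picture, and measure one against the other.

>>> play_rows(
  dp=[
    [-12.5,-18.5,0],
    [-12.5,-18.5,0],
    [0,0,0],
    [0,0,0],
    [0,0,0],
    [0,0,0],
  ],
  yaw=[0,0,0,0,0,0],
)

```text
t: 18.43
ee_pos: [490.3, 76.3, 136.6]
orientation: [2.785, 1.454, 0.001]
ft_force: [0.1, 0.8, -0.2]
width: 14.0
grasp_force: 30.0
```

```bash
cat > rel.py <<'E'
# usage: rel.py zb sx sy flatang ; relative shift knob axis -> spindle from one wrist picture
import sys; sys.argv.append('x.png')
from knobs import *
zb,sx,sy,fa=map(float,sys.argv[1:5])
M=R.from_rotvec(o['orientation']).as_matrix(); t=np.array(o['ee_pos']); L=(C-t)@M
m=(-L[...,2]>20-zb)&(-L[...,2]<29-zb)&(np.hypot(L[...,0],L[...,1])<30)
# fit circle r=24 on the outer rim points (convex hull), robustly
from scipy.optimize import least_squares
def fit(pts,r,c0):
    h=cv2.convexHull(pts.astype(np.float32))[:,0]
    s=least_squares(lambda c:np.hypot(*(h-c).T)-r,c0,loss='soft_l1',f_scale=.4); return s.x,len(h),np.abs(s.fun).mean()
k=fit(C[m][:,:2],24,C[m][:,:2].mean(0)); kz=np.median(C[m][:,2])
kc=cv2.minEnclosingCircle(C[m][:,:2].astype(np.float32))
near=np.hypot(C[...,0]-sx,C[...,1]-sy)<28
c1=near&(C[...,2]>44)&(C[...,2]<56)
q=C[c1]; sc=fit(q[:,:2],19,(sx,sy)); se=cv2.minEnclosingCircle(q[:,:2].astype(np.float32))
tp=near&(C[...,2]>64)&(C[...,2]<76); tq=C[tp]
print('ee',t,'toolY',np.degrees(np.arctan2(M[1,1],M[0,1])))
print('knob',k,kc,'skirt z',kz); print('collar',c1.sum(),sc,se,'z',np.median(q[:,2]))
if len(tq):
    tt=fit(tq[:,:2],12,(sx,sy)); print('top',tp.sum(),cv2.minEnclosingCircle(tq[:,:2].astype(np.float32)),np.median(tq[:,2]))
d=np.array(se[0])-kc[0]; d2=sc[0]-k[0]; print('shift knob->spindle',d,d2)
E
python3 rel.py 32 516.5 119.8 55
```

```text
18.4333 [490.3  76.3 136.6] [0.1 0.4 2.  0.  0.8 0.7]
ee [490.3  76.3 136.6] toolY -34.850562538569335
knob (array([491.8,  78.3]), 38, np.float64(0.2822001274037865)) ((492.0514221191406, 78.77628326416016), 23.71086883544922) skirt z 130.173477864204
collar 1590 (array([517.2, 119.8]), 40, np.float64(0.5341756178654149)) ((517.3140258789062, 119.75655364990234), 18.869686126708984) z 48.82597850996457
top 832 ((517.3154907226562, 119.52301025390625), 11.942235946655273) 68.39865575851475
shift knob->spindle [25.3 41. ] [25.4 41.5]
```

>>> play_rows(
  dp=[
    [12.6,20.6,0],
    [12.7,20.6,0],
    [0,0,-12],
    [0,0,-12],
    [0,0,-6],
    [0,0,0],
    [0,0,0],
  ],
  yaw=[0,0,0,0,0,0,0],
)

```text
t: 19.07
ee_pos: [514.9, 117.8, 106.2]
orientation: [-2.784, -1.455, 0.001]
ft_force: [-0.3, 0.4, -1.0]
width: 14.0
grasp_force: 30.0
```

>>> play_rows(
  dp=[
    [0,0,-3],
    [0,0,-3],
    [0,0,-2],
    [0,0,-2],
    [0,0,-2],
    [0,0,0],
    [0,0,0],
  ],
  yaw=[0,0,0,0,0,0,0],
)

```text
t: 19.65
ee_pos: [515.1, 117.7, 94.4]
orientation: [-2.784, -1.455, 0.0]
ft_force: [-0.9, 0.9, -1.0]
width: 14.0
grasp_force: 30.0
```

```bash
python3 st.py
```

```text
19.65 [515.1 117.7  94.4] toolY -34.8 tilt 0.0 [0.2  0.47 1.92 0.   0.74 0.81] w 14.0 F [-0.9  0.9 -1. ] M [-0.08  0.05  0.01]
```

>>> play_rows(
  dp=[
    [0,0,-3],
    [0,0,-3],
    [0,0,-3],
    [0,0,-2],
    [0,0,-2],
    [0,0,-1],
    [0,0,0],
    [0,0,0],
  ],
  yaw=[0,0,0,0,0,0,0,0],
)

```text
t: 20.32
ee_pos: [515.0, 117.8, 81.1]
orientation: [-2.784, -1.455, 0.0]
ft_force: [-2.8, -0.1, 8.5]
width: 13.8
grasp_force: 30.0
```

Home with light contact. Now I'll turn it shut, about 62° clockwise, shifting slightly to keep the axis fixed.

>>> play_rows(
  dp=[
    [0,0.1,0.5],
    [0,0.1,0],
    [0,0.1,0],
    [0,0.1,0],
    [0,0.1,0],
    [0,0.1,0],
    [-0.1,0.1,0],
    [-0.1,0.1,0],
  ],
  yaw=[-5,-5,-5,-5,-5,-5,-5,-5],
)

```text
t: 20.98
ee_pos: [516.1, 119.2, 81.2]
orientation: [-3.114, -0.409, -0.004]
ft_force: [2.7, 2.4, -1.1]
width: 14.1
grasp_force: 30.0
```

>>> play_rows(
  dp=[
    [-0.1,0.2,0],
    [-0.1,0.2,0],
    [-0.1,0.1,0],
    [-0.1,0.1,0],
    [0,0,0],
    [0,0,0],
    [0,0,0],
  ],
  yaw=[-5,-5,-5,-5,-2,0,0],
)

```text
t: 21.57
ee_pos: [515.7, 119.4, 81.2]
orientation: [-3.136, 0.184, -0.004]
ft_force: [4.4, 0.1, -0.5]
width: 13.7
grasp_force: 30.0
```

```bash
python3 st.py
```

```text
21.57 [515.7 119.4  81.2] toolY -96.7 tilt 0.15 [ 0.21  0.5   1.93 -0.    0.71  1.89] w 13.7 F [ 4.4  0.1 -0.5] M [ 0.09 -0.67  0.03]
```

The key has about 0.2 rad of play, so I'll keep turning until the stop shows in the moment.

>>> play_rows(
  dp=[
    [0,0,0],
    [0,0,0],
    [0,0,0],
  ],
  yaw=[-3,-2,0],
)

```text
t: 21.82
ee_pos: [515.4, 119.3, 81.3]
orientation: [-3.124, 0.323, -0.003]
ft_force: [3.4, 0.3, -0.8]
width: 13.9
grasp_force: 30.0
```

```bash
python3 st.py
```

```text
21.82 [515.4 119.3  81.3] toolY -101.8 tilt 0.11 [ 0.2   0.5   1.93 -0.    0.71  1.98] w 13.9 F [ 3.4  0.3 -0.8] M [ 0.1  -0.67  0.09]
```

>>> play_rows(
  dp=[
    [0,0,0],
    [0,0,0],
    [0,0,0],
  ],
  yaw=[-3,-2,0],
)

```text
t: 22.07
ee_pos: [515.6, 119.4, 81.3]
orientation: [-3.107, 0.458, -0.004]
ft_force: [5.2, 0.9, -1.6]
width: 13.7
grasp_force: 30.0
```

```bash
python3 st.py
```

```text
22.07 [515.6 119.4  81.3] toolY -106.8 tilt 0.14 [0.21 0.5  1.93 0.   0.71 2.07] w 13.7 F [ 5.2  0.9 -1.6] M [ 0.3  -0.88  0.09]
```

>>> play_rows(
  dp=[
    [0,0,0],
    [0,0,0],
    [0,0,0],
  ],
  yaw=[-2,-2,0],
)

```text
t: 22.32
ee_pos: [516.1, 119.5, 81.3]
orientation: [-3.089, 0.566, -0.005]
ft_force: [6.0, 2.2, -2.4]
width: 13.9
grasp_force: 30.0
```

```bash
python3 st.py
```

```text
22.32 [516.1 119.5  81.3] toolY -110.8 tilt 0.2 [ 0.21  0.5   1.93 -0.    0.71  2.14] w 13.9 F [ 6.   2.2 -2.4] M [ 0.35 -1.09  0.15]
```

The moment is now well above valve friction, so it's at the stop. I'll relax a little, release and lift.

>>> play_rows(
  dp=[
    [0,0,0],
    [0,0,0],
  ],
  yaw=[3,0],
)

```text
t: 22.48
ee_pos: [515.7, 119.3, 81.3]
orientation: [-3.104, 0.479, -0.004]
ft_force: [5.6, 1.3, -0.5]
width: 13.8
grasp_force: 30.0
```

>>> play_rows(
  dp=[
    [0,0,0],
    [0,0,0],
    [0,0,0],
    [0,0,0],
    [0,0,10],
    [0,0,25],
    [0,0,35],
  ],
  yaw=[0,0,0,0,0,0,0],
  gripper=0.5,
)

```text
t: 23.07
ee_pos: [512.2, 118.7, 150.0]
orientation: [3.102, -0.486, -0.009]
ft_force: [0.1, -0.3, -0.6]
width: 43.7
grasp_force: 0.0
```

>>> play_rows(
  dp=[
    [-4,-38,10],
    [-4,-38,10],
    [-4,-38,10],
    [-4,-38,10],
    [-4,-38,10],
    [-4,-38,10],
    [-4,-38,10],
    [-4,-38,10],
  ],
  yaw=[7,7,7,5,0,0,0,0],
)

```text
t: 23.73
ee_pos: [482.6, -179.8, 230.5]
orientation: [3.136, 0.19, 0.0]
ft_force: [1.2, -0.5, 0.1]
width: 44.1
grasp_force: 0.0
```

>>> play_rows(
  dp=[
    [-4,-38,0],
    [-4,-20,0],
    [0,0,0],
    [0,0,0],
  ],
  yaw=[0,0,0,0],
)

```text
t: 24.07
ee_pos: [474.8, -236.8, 229.6]
orientation: [-3.136, -0.186, 0.0]
ft_force: [0.0, -0.1, -0.2]
width: 44.2
grasp_force: 0.0
```

```bash
python3 st.py
python3 - <<'E'
from knobs import *
for c in [(488,-290),(498,-410)]: meas(c)
q=shot('scene'); S=cloud(q)
m=(np.hypot(S[...,0]-517,S[...,1]-120)<40)&(S[...,2]>96)&(S[...,2]<115); print('s1 knob top',m.sum(),np.percentile(S[m][:,2],[50,90,98]) if m.any() else 0)
E
```

```text
24.07 [ 474.8 -236.8  229.6] toolY -83.2 tilt 0.02 [-0.49  0.28  1.83  0.    1.03  0.97] w 44.2 F [ 0.  -0.1 -0.2] M [-0.04  0.1  -0.01]
24.0667 [ 474.8 -236.8  229.6] [-0.5  0.3  1.8  0.   1.   1. ]
wing 600 (488.8, -289.4) (37, 14) x-ang 22.5 white 75 [ 497.6 -286.2] skirt [ 488.8 -289.3   23.7]
wing 576 (498.6, -409.4) (38, 14) x-ang 86.0 white 55 [ 499.4 -400. ] skirt [ 498.7 -409.9   24.3]
s1 knob top 43 [101.4 104.9 106. ]
```

>>> play_rows(
  dp=[
    [2,-8,-30],
    [2,-8,-30],
    [2,-8,-30],
    [2,-8,-30],
    [2,-8,-20],
    [2,-8,-10],
    [1.6,-4.8,-10],
    [0,0,0],
  ],
  yaw=[2.5,2.5,2.5,2.5,2.5,2.3,0,0],
)

```text
t: 24.83
ee_pos: [488.9, -287.9, 67.5]
orientation: [-3.084, -0.592, 0.003]
ft_force: [-0.6, 0.8, -0.4]
width: 43.7
grasp_force: 0.0
```

>>> play_rows(
  dp=[
    [0,0,-15],
    [0,0,-15],
    [0,0,-8.6],
    [0,0,0],
    [0,0,0],
    [0,0,0],
  ],
  yaw=[0,0,0,0,0,0],
)

```text
t: 25.33
ee_pos: [489.6, -288.9, 31.5]
orientation: [3.084, 0.593, 0.001]
ft_force: [0.6, 0.2, -0.2]
width: 43.9
grasp_force: 0.0
```

>>> play_rows(
  dp=[
    [0,0,0],
    [0,0,0],
    [0,0,0],
    [0,0,0],
    [0,0,0],
    [0,0,0],
    [0,0,0],
  ],
  yaw=[0,0,0,0,0,0,0],
  gripper=1.0,
)

```text
t: 25.92
ee_pos: [489.1, -289.1, 30.7]
orientation: [3.085, 0.592, 0.0]
ft_force: [-0.2, 1.3, 3.6]
width: 13.8
grasp_force: 30.0
```

```bash
python3 st.py
```

```text
25.92 [ 489.1 -289.1   30.7] toolY -68.3 tilt 0.02 [-0.55  0.62  1.85 -0.    0.67  0.64] w 13.8 F [-0.2  1.3  3.6] M [-0.03  0.21  0.  ]
```

>>> play_rows(
  dp=[
    [0,0,15],
    [0,0,30],
    [0,0,35],
    [0,30,26],
    [0,40,0],
    [0,40,0],
    [0,40,0],
    [0,40,0],
  ],
  yaw=[0,0,0,6,6,6,6,6],
)

```text
t: 26.58
ee_pos: [488.5, -97.4, 136.8]
orientation: [2.824, 1.377, 0.0]
ft_force: [0.5, 1.4, -1.1]
width: 13.4
grasp_force: 30.0
```

>>> play_rows(
  dp=[
    [0,40,0],
    [-3,40,0],
    [0,0,0],
    [0,0,0],
    [0,0,0],
    [0,0,0],
  ],
  yaw=[6,5.6,0,0,0,0],
)

```text
t: 27.08
ee_pos: [486.2, -20.0, 136.5]
orientation: [2.675, 1.647, -0.0]
ft_force: [-0.6, 0.1, -1.0]
width: 14.4
grasp_force: 30.0
```

```bash
python3 rel.py 31.5 506 20.8 63
python3 - <<'E'
from h import *
p=shot('wrist'); i=proj(p,[[506,20.8,60]])[0].astype(int); print(i)
save(p,'s2.png',(i[0]-90,i[1]-50,i[0]+90,i[1]+120),3.5); np.savez('last.npz',TT=p['TT'],K=p['K'],D=p['D'])
E
```

```text
27.0833 [486.2 -20.  136.5] [-0.1  0.4  2.  -0.   0.8  0.4]
ee [486.2 -20.  136.5] toolY -26.7653231553148
knob (array([486. , -20.7]), 33, np.float64(0.26785001535288877)) ((486.24560546875, -19.9240779876709), 23.67392349243164) skirt z 130.41513330327115
collar 1561 (array([505.6,  20.3]), 40, np.float64(0.4606222034865198)) ((506.0078125, 20.399532318115234), 18.739553451538086) z 48.79810788526257
top 822 ((506.1219177246094, 20.110471725463867), 11.845671653747559) 68.46584067728634
shift knob->spindle [19.8 40.3] [19.6 41. ]
[267 145]
```

View pics/s2.png

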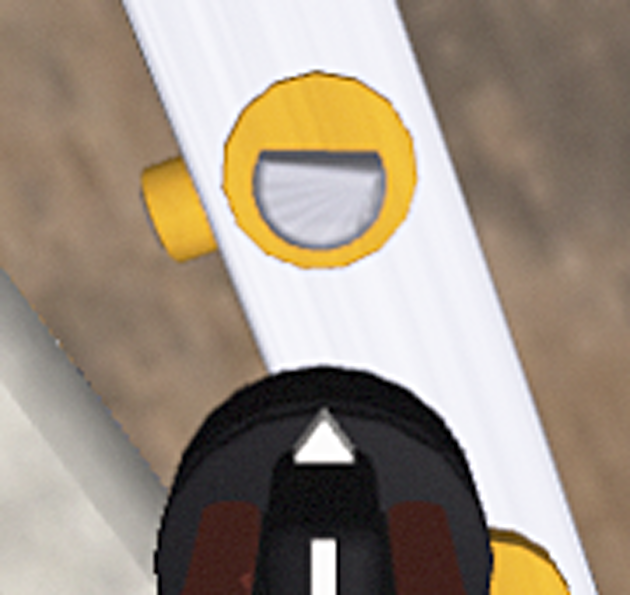

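The flat (258–382, ~166) is square to the knob nose, within about 2°. I'll insert with a shift of (19.8, 40.6).

>>> play_rows(
  dp=[
    [9.9,20.3,0],
    [9.9,20.3,0],
    [0,0,-12],
    [0,0,-12],
    [0,0,-6],
    [0,0,0],
    [0,0,0],
  ],
  yaw=[0,0,0,0,0,0,0],
)

```text
t: 27.77
ee_pos: [505.6, 20.9, 106.4]
orientation: [-2.675, -1.647, 0.001]
ft_force: [1.0, 0.0, -0.9]
width: 14.0
grasp_force: 30.0
```

>>> play_rows(
  dp=[
    [0,0,-3],
    [0,0,-3],
    [0,0,-2],
    [0,0,-2],
    [0,0,-2],
    [0,0,0],
    [0,0,0],
  ],
  yaw=[0,0,0,0,0,0,0],
)

```text
t: 28.35
ee_pos: [505.7, 21.7, 94.5]
orientation: [-2.673, -1.65, 0.0]
ft_force: [0.7, 0.0, -1.7]
width: 13.8
grasp_force: 30.0
```

>>> play_rows(
  dp=[
    [0,0,-3],
    [0,0,-3],
    [0,0,-3],
    [0,0,-2],
    [0,0,-1.5],
    [0,0,0],
    [0,0,0],
  ],
  yaw=[0,0,0,0,0,0,0],
)

```text
t: 28.93
ee_pos: [505.7, 21.6, 81.9]
orientation: [-2.674, -1.649, 0.0]
ft_force: [-0.6, -0.5, -0.7]
width: 13.6
grasp_force: 30.0
```

```bash
python3 st.py
```

```text
28.93 [505.7  21.6  81.9] toolY -26.7 tilt 0.02 [0.02 0.47 1.98 0.   0.69 0.48] w 13.6 F [-0.6 -0.5 -0.7] M [-0.09  0.1   0.04]
```

>>> play_rows(
  dp=[
    [0,0,-0.8],
    [0,0,-0.7],
    [0,0,0],
    [0,0,0],
  ],
  yaw=[0,0,0,0],
)

```text
t: 29.27
ee_pos: [505.9, 21.6, 80.7]
orientation: [2.674, 1.649, 0.0]
ft_force: [0.1, -0.6, 0.5]
width: 13.9
grasp_force: 30.0
```

>>> play_rows(
  dp=[
    [0,0,0.5],
    [0,0,0],
    [0,0,0],
    [0,0,0],
    [0,0,0],
    [0,0,0],
    [0,0,0],
    [0,0,0],
  ],
  yaw=[-5,-5,-5,-5,-5,-5,-5,-5],
)

```text
t: 29.93
ee_pos: [507.1, 21.6, 81.2]
orientation: [3.077, 0.629, 0.004]
ft_force: [3.6, -2.0, -3.6]
width: 14.2
grasp_force: 30.0
```

>>> play_rows(
  dp=[
    [0,0,0],
    [0,0,0],
    [0,0,0],
    [0,0,0],
    [0,0,0],
    [0,0,0],
    [0,0,0],
    [0,0,0],
  ],
  yaw=[-5,-5,-5,-5,-5,-5,-5,0],
)

```text
t: 30.6
ee_pos: [507.5, 20.7, 81.3]
orientation: [3.124, -0.325, 0.006]
ft_force: [4.1, -6.9, -2.6]
width: 13.9
grasp_force: 30.0
```

```bash
python3 st.py
```

```text
30.6 [507.5  20.7  81.3] toolY -101.9 tilt 0.21 [ 0.02  0.47  1.98 -0.    0.69  1.8 ] w 13.9 F [ 4.1 -6.9 -2.6] M [-1.32 -0.62  0.05]
```

>>> play_rows(
  dp=[
    [0,0,0],
    [0,0,0],
    [0,0,0],
    [0,0,0],
  ],
  yaw=[-3,-3,0,0],
)

```text
t: 30.93
ee_pos: [507.7, 20.4, 81.3]
orientation: [3.103, -0.48, 0.006]
ft_force: [4.6, -9.1, -4.4]
width: 13.9
grasp_force: 30.0
```

```bash
python3 st.py
```

```text
30.93 [507.7  20.4  81.3] toolY -107.6 tilt 0.24 [ 0.02  0.47  1.98 -0.    0.69  1.9 ] w 13.9 F [ 4.6 -9.1 -4.4] M [-1.62 -0.81  0.12]
```

>>> play_rows(
  dp=[
    [0.5,-0.7,0],
    [0,0,0],
    [0,0,0],
    [0,0,0],
  ],
  yaw=[-2,-2,0,0],
)

```text
t: 31.27
ee_pos: [508.0, 19.8, 81.4]
orientation: [3.085, -0.588, 0.006]
ft_force: [4.3, -8.0, -2.0]
width: 14.0
grasp_force: 30.0
```

```bash
python3 st.py
```

```text
31.27 [508.   19.8  81.4] toolY -111.6 tilt 0.22 [ 0.02  0.47  1.97 -0.    0.69  1.97] w 14.0 F [ 4.3 -8.  -2. ] M [-1.58 -0.62  0.27]
```

Stop reached (Mz 0.27). I'll relax, press down 1 mm, release, then go to knob 3.

>>> play_rows(
  dp=[
    [0,0,-0.5],
    [0,0,-0.5],
    [0,0,0],
  ],
  yaw=[3,0,0],
)

```text
t: 31.52
ee_pos: [507.9, 20.1, 80.8]
orientation: [3.1, -0.507, 0.005]
ft_force: [1.9, -5.1, 2.8]
width: 14.4
grasp_force: 30.0
```

>>> play_rows(
  dp=[
    [0,0,0],
    [0,0,0],
    [0,0,0],
    [0,0,0],
    [0,0,10],
    [0,0,25],
    [0,0,35],
  ],
  yaw=[0,0,0,0,0,0,0],
  gripper=0.5,
)

```text
t: 32.1
ee_pos: [504.2, 21.0, 149.2]
orientation: [3.099, -0.509, -0.009]
ft_force: [0.8, -0.1, -0.4]
width: 43.6
grasp_force: 0.0
```

>>> play_rows(
  dp=[
    [-2,-38,10],
    [-2,-38,10],
    [-2,-38,10],
    [-2,-38,10],
    [-2,-38,10],
    [-2,-38,10],
    [-2,-38,10],
    [-2,-38,10],
  ],
  yaw=[7,7,7,7,7,7,7,7],
)

```text
t: 32.77
ee_pos: [491.1, -269.3, 227.3]
orientation: [2.997, 0.941, 0.001]
ft_force: [1.3, -0.2, -0.6]
width: 44.1
grasp_force: 0.0
```

>>> play_rows(
  dp=[
    [0,-38,0],
    [0,-30,0],
    [0,-10,0],
    [0,0,0],
    [0,0,0],
  ],
  yaw=[7,7,7,7,7],
)

```text
t: 33.18
ee_pos: [491.3, -346.8, 226.5]
orientation: [-2.577, -1.797, -0.0]
ft_force: [0.2, -0.2, -0.3]
width: 44.0
grasp_force: 0.0
```

```bash
python3 st.py
python3 - <<'E'
from knobs import *
meas((498,-410)); print([ (np.array(d['location']).round(),d['conf'],depth(p,d['location'])[0]) for d in models.landmark_of(p,'knob_a_mid')])
q=shot('scene'); S=cloud(q)
for c in ((517,120),(506,20.5)):
    m=(np.hypot(S[...,0]-c[0],S[...,1]-c[1])<40)&(S[...,2]>96)&(S[...,2]<115); print('knob top',m.sum(),np.percentile(S[m][:,2],[50,90,98]) if m.any() else 0)
E
```

```text
33.18 [ 491.3 -346.8  226.5] toolY -20.2 tilt 0.01 [-0.63  0.38  1.68  0.    1.08 -0.28] w 44.0 F [ 0.2 -0.2 -0.3] M [-0.04  0.14 -0.03]
33.1833 [ 491.3 -346.8  226.5] [-0.6  0.4  1.7  0.   1.1 -0.3]
wing 519 (499.0, -409.3) (37, 14) x-ang 83.7 white 69 [ 499.4 -400.2] skirt [ 498.9 -409.4   23.8]
[(array([301., 228.]), 0.87, array([ 504.5, -398.4,   53.3]))]
knob top 43 [101.8 104.7 108.9]
knob top 44 [102.2 105.6 106.8]
```

>>> play_rows(
  dp=[
    [1,-9,-30],
    [1,-9,-30],
    [1,-9,-30],
    [1,-9,-30],
    [1,-9,-20],
    [1,-9,-10],
    [1.5,-8.7,-10],
    [0,0,0],
  ],
  yaw=[2.5,2.5,2.5,2.5,2.5,2.6,0,0],
)

```text
t: 34.0
ee_pos: [498.9, -409.0, 64.4]
orientation: [-2.326, -2.109, 0.001]
ft_force: [-0.1, -0.2, 0.3]
width: 44.0
grasp_force: 0.0
```

>>> play_rows(
  dp=[
    [0,0,-15],
    [0,0,-15],
    [0,0,-5.5],
    [0,0,0],
    [0,0,0],
    [0,0,0],
  ],
  yaw=[0,0,0,0,0,0],
)

```text
t: 34.5
ee_pos: [499.5, -408.5, 30.9]
orientation: [2.323, 2.115, 0.0]
ft_force: [-0.5, 0.7, 0.2]
width: 43.6
grasp_force: 0.0
```

>>> play_rows(
  dp=[
    [0,0,0],
    [0,0,0],
    [0,0,0],
    [0,0,0],
    [0,0,0],
    [0,0,0],
    [0,0,0],
  ],
  yaw=[0,0,0,0,0,0,0],
  gripper=1.0,
)

```text
t: 35.08
ee_pos: [499.2, -408.5, 30.7]
orientation: [2.323, 2.115, 0.0]
ft_force: [-0.6, 1.0, 1.3]
width: 13.5
grasp_force: 30.0
```

```bash
python3 st.py
```

```text
35.08 [ 499.2 -408.5   30.7] toolY -5.4 tilt 0.01 [-0.7   0.7   1.67 -0.    0.77 -0.61] w 13.5 F [-0.6  1.   1.3] M [ 0.    0.14 -0.03]
```

>>> play_rows(
  dp=[
    [0,0,15],
    [0,0,30],
    [0,0,35],
    [-4,30,26],
    [-5,38,0],
    [-5,38,0],
    [-5,38,0],
    [-5,38,0],
  ],
  yaw=[0,0,0,-6,-6,-6,-6,-6],
)

```text
t: 35.75
ee_pos: [474.8, -225.1, 137.7]
orientation: [2.795, 1.433, 0.001]
ft_force: [-0.1, 0.5, -1.4]
width: 13.8
grasp_force: 30.0
```

>>> play_rows(
  dp=[
    [-5,38,0],
    [-5,38,0],
    [-5,38,0],
    [-1,6,0],
    [0,0,0],
    [0,0,0],
    [0,0,0],
    [0,0,0],
  ],
  yaw=[-6,-6,-4.6,0,0,0,0,0],
)

```text
t: 36.42
ee_pos: [459.8, -107.8, 136.8]
orientation: [2.97, 1.022, 0.001]
ft_force: [-0.1, 1.0, -0.6]
width: 13.8
grasp_force: 30.0
```

```bash
python3 rel.py 31 495 -79 38
python3 - <<'E'
from h import *
p=shot('wrist'); i=proj(p,[[495,-79,60]])[0].astype(int); print(i)
save(p,'s3.png',(i[0]-90,i[1]-50,i[0]+90,i[1]+120),3.5)
E
```

```text
36.4167 [ 459.8 -107.8  136.8] [-0.3  0.3  2.  -0.   0.8  0.7]
ee [ 459.8 -107.8  136.8] toolY -52.02546669286268
knob (array([ 458.6, -108.6]), 30, np.float64(0.2652873654930333)) ((459.004150390625, -108.01763153076172), 23.859731674194336) skirt z 130.74550583471702
collar 1545 (array([494.8, -79.1]), 37, np.float64(0.43886669255440686)) ((494.7239685058594, -79.08070373535156), 18.962661743164062) z 48.80695761743891
top 819 ((494.6590270996094, -79.27658081054688), 11.865654945373535) 68.41050262588041
shift knob->spindle [35.7 28.9] [36.3 29.5]
[267 145]
```

View pics/s3.png

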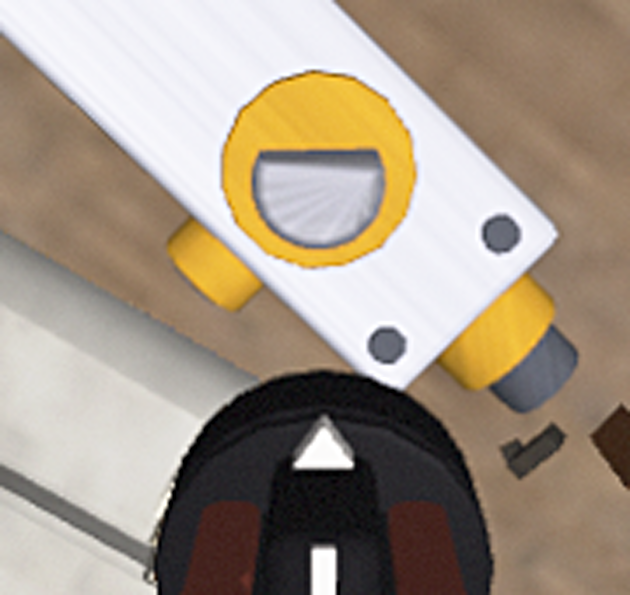

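The flat (256–381, ~166) again lines up with the nose. Inserting with a shift of (36, 29.2).

>>> play_rows(
  dp=[
    [18,14.6,0],
    [18,14.6,0],
    [0,0,-12],
    [0,0,-12],
    [0,0,-6],
    [0,0,0],
    [0,0,0],
  ],
  yaw=[0,0,0,0,0,0,0],
)

```text
t: 37.1
ee_pos: [494.9, -77.7, 106.3]
orientation: [-2.97, -1.022, 0.002]
ft_force: [-0.3, -0.5, -0.3]
width: 14.1
grasp_force: 30.0
```

>>> play_rows(
  dp=[
    [0,0,-3],
    [0,0,-3],
    [0,0,-2],
    [0,0,-2],
    [0,0,-2],
    [0,0,0],
    [0,0,0],
  ],
  yaw=[0,0,0,0,0,0,0],
)

```text
t: 37.68
ee_pos: [495.4, -77.3, 94.5]
orientation: [2.97, 1.024, 0.001]
ft_force: [0.8, -0.9, -2.0]
width: 13.6
grasp_force: 30.0
```

>>> play_rows(
  dp=[
    [0,0,-3],
    [0,0,-3],
    [0,0,-3],
    [0,0,-2],
    [0,0,-1.5],
    [0,0,-1.2],
    [0,0,0],
    [0,0,0],
  ],
  yaw=[0,0,0,0,0,0,0,0],
)

```text
t: 38.35
ee_pos: [495.4, -77.3, 80.7]
orientation: [2.97, 1.024, 0.001]
ft_force: [2.7, -1.4, -3.1]
width: 14.0
grasp_force: 30.0
```

```bash
python3 st.py
```

```text
38.35 [495.4 -77.3  80.7] toolY -52.0 tilt 0.03 [-0.18  0.47  1.99 -0.    0.68  0.73] w 14.0 F [ 2.7 -1.4 -3.1] M [-0.36 -0.45  0.03]
```

>>> play_rows(
  dp=[
    [0,0,0],
    [0,0,0],
    [0,0,0],
    [0,0,0],
    [0,0,0],
    [0,0,0],
    [0,0,0],
    [0,0,0],
  ],
  yaw=[-5,-5,-5,-5,-5,-5,-5,-5],
)

```text
t: 39.02
ee_pos: [496.8, -78.4, 81.1]
orientation: [3.139, -0.059, 0.005]
ft_force: [5.9, -9.4, -5.9]
width: 13.7
grasp_force: 30.0
```

>>> play_rows(
  dp=[
    [0,-0.3,0],
    [0,-0.3,0],
    [0,0,0],
    [0,0,0],
    [0,0,0],
  ],
  yaw=[-5,-5,-5,0,0],
)

```text
t: 39.43
ee_pos: [497.0, -79.1, 81.1]
orientation: [3.106, -0.462, 0.006]
ft_force: [4.7, -8.8, -4.8]
width: 13.9
grasp_force: 30.0
```

```bash
python3 st.py
```

```text
39.43 [497.  -79.1  81.1] toolY -106.9 tilt 0.25 [-0.18  0.47  1.99 -0.    0.68  1.69] w 13.9 F [ 4.7 -8.8 -4.8] M [-1.56 -0.99  0.12]
```

>>> play_rows(
  dp=[
    [0,0,0],
    [0,0,0],
    [0,0,0],
  ],
  yaw=[-3,-2,0],
)

```text
t: 39.68
ee_pos: [497.3, -79.7, 81.3]
orientation: [3.082, -0.598, 0.008]
ft_force: [5.2, -10.7, -5.2]
width: 14.1
grasp_force: 30.1
```

```bash
python3 st.py
```

```text
39.68 [497.3 -79.7  81.3] toolY -112.0 tilt 0.31 [-0.18  0.47  1.99 -0.    0.68  1.78] w 14.1 F [  5.2 -10.7  -5.2] M [-2.26 -1.02  0.44]
```

Stop reached (Mz 0.44). I'll relax, press down, release and lift, then inspect from above.

>>> play_rows(
  dp=[
    [0,-0.5,-0.4],
    [0,0,-0.6],
    [0,0,0],
  ],
  yaw=[4,0,0],
)

```text
t: 39.93
ee_pos: [497.2, -79.4, 80.8]
orientation: [3.102, -0.489, 0.007]
ft_force: [2.8, -6.9, 3.2]
width: 14.3
grasp_force: 30.0
```

>>> play_rows(
  dp=[
    [0,0,0],
    [0,0,0],
    [0,0,0],
    [0,0,0],
    [0,0,10],
    [0,0,25],
    [0,0,35],
  ],
  yaw=[0,0,0,0,0,0,0],
  gripper=0.5,
)

```text
t: 40.52
ee_pos: [492.9, -77.8, 148.9]
orientation: [-3.103, 0.49, 0.01]
ft_force: [1.1, -0.3, -0.1]
width: 43.8
grasp_force: 0.0
```

>>> play_rows(
  dp=[
    [-15,10,35],
    [-15,10,35],
    [-15,10,35],
    [-10,10,35],
    [-10,20,30],
    [0,20,0],
    [0,0,0],
    [0,0,0],
  ],
  yaw=[0,0,0,0,0,0,0,0],
)

```text
t: 41.18
ee_pos: [429.7, 2.1, 320.4]
orientation: [3.104, -0.487, 0.001]
ft_force: [-0.9, 0.2, 0.7]
width: 44.0
grasp_force: 0.0
```

Run:
```python
from knobs import *
for c in ((517,120),(506,20.5),(494.8,-79)): meas(c,50)
save(p,'f1.png',None,1.4)
q=shot('scene'); S=cloud(q); save(q,'f2.png',(120,120,330,270),3.5)
m=(np.abs(S[...,0]-500)<70)&(np.abs(S[...,1]-410)<85)&(S[...,2]<60)&(S[...,2]>25); 
for c in ((479,409),(526,399)):
    mm=m&(np.hypot(S[...,0]-c[0],S[...,1]-c[1])<25); print('cap',c,mm.sum(),S[mm].mean(0),S[mm][:,2].max() if mm.any() else 0)
```

```text
41.1833 [429.7   2.1 320.4] [-0.   0.   1.9 -0.   1.2  1.9]
wing 527 (518.0, 119.0) (15, 38) x-ang -18.3 white 57 [528.2 116.3] skirt [518.1 119.   24.3]
wing 545 (506.7, 21.0) (14, 37) x-ang -16.8 white 54 [516.6  18.1] skirt [506.8  20.8  24.1]
wing 566 (495.6, -78.3) (14, 37) x-ang -16.8 white 64 [505.3 -80.6] skirt [495.6 -78.2  24. ]
cap (479, 409) 40 [475.1 402.4  31.2] 36.94875847991409
cap (526, 399) 48 [525.3 395.3  31.5] 38.62449231128733
```

View pics/f1.png

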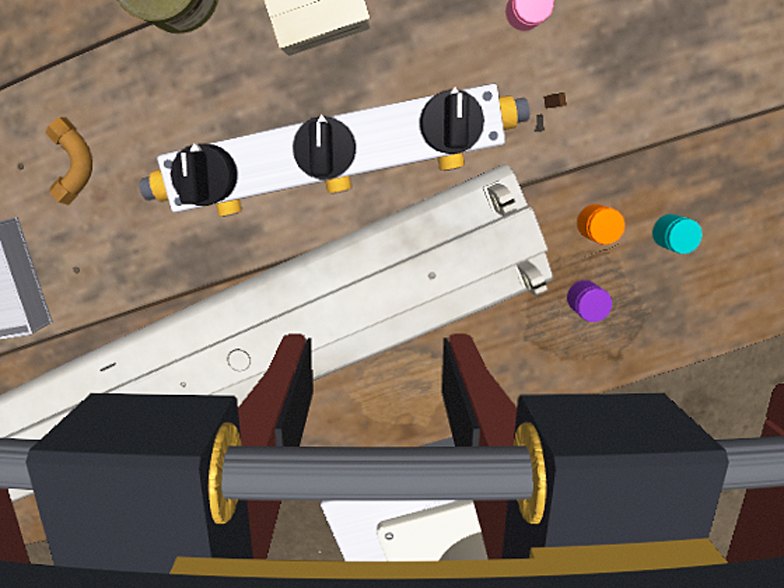

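View pics/f2.png

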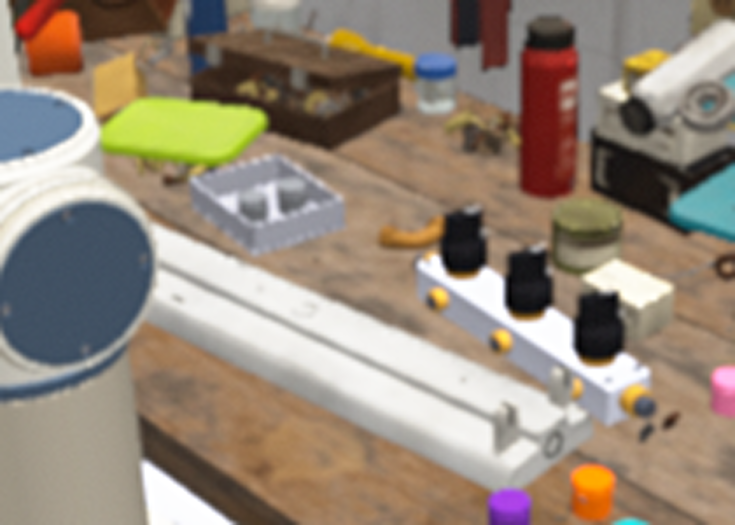

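Both pictures show the three knobs seated, with noses parallel at about −17° (stop plus key play). Both caps are in the tray at (255,205) and (293,193) of the crop, and the bystanders are untouched. Handing in.

```bash
python3 -c "
from workcell import ticket
print(ticket.close_job())"
```

```text
the job is handed in; nothing more can be done
None
```

The job is handed in, with no verdict returned: both grey caps are in the tray, a knob is home on each of the three spindles, and each valve was turned clockwise to its stop.

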